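# Fill up the round sample carrier

### The job

Five flour-sample bottles stand in the round steel tub, one in the middle and four around it, leaving two empty places in the ring. Take the two bottles of the same size and shape from the bench, not the stout one, the slim one or the flat tin, and stand one upright on the tub's floor in each empty place.

Things in the scene. Friction and masses are not known exactly. Their poses are not given: they have to be found in the camera images.
- bottle1_cap (a point): Aluminium sample bottle, one of two alike, upright on the bench: body 56 mm in diameter and 60 mm high (foot chamfered), conical shoulder to 72 mm, neck and black cap 24 mm in diameter up to the top at 112 mm; 140 to 280 g. This point lies on its axis in the cap, 95 mm above its underside: the place to grip from above. z is its axis, up.
- bottle2_cap (a point): Aluminium sample bottle, one of two alike, upright on the bench: body 56 mm in diameter and 60 mm high (foot chamfered), conical shoulder to 72 mm, neck and black cap 24 mm in diameter up to the top at 112 mm; 140 to 280 g. This point lies on its axis in the cap, 95 mm above its underside: the place to grip from above. z is its axis, up.
- tub: Round steel tub, fixed; inner diameter 196 mm, outer 204, rim 50 mm and floor 6 mm above the bench, two low handles outside. Origin: centre of its underside. x runs through the two empty places. In it stand five loose bottles of the same kind, tops at 118 mm, 64 mm apart in a hexagon: one at the centre, four on the ring at 60 and 120 degrees either side of +x.
- gap1 (a point): Point on the tub's floor at the centre of one empty place, 64 mm from the tub's centre and opposite the other; z up. A bottle standing here has 8 mm of room to each neighbour and 6 mm to the wall. Fingers that close along the tub's y miss the neighbours' caps even when wide open. Either bottle may go here.
- gap2 (a point): Point on the tub's floor at the centre of the other empty place, 64 mm from the tub's centre and opposite the other; z up. A bottle standing here has 8 mm of room to each neighbour and 6 mm to the wall. Fingers that close along the tub's y miss the neighbours' caps even when wide open. Either bottle may go here.
There are look-alikes about, which are no part of the job. What is shaped like the part that bears bottle2_cap but yellow is not meant. What is shaped like the part that bears bottle1_cap but yellow is not meant.

How it is judged:
By the outcome, as a careful person would: the job done as asked, in the order asked, and still so for the second after the job is handed in, with the robot touching nothing.
It also fails if it takes over 64 s, if anything falls off the work surface, if the arm or the gripper's body presses on something with over 40 N, if the wrist force passes 120 N, or if a joint passes its speed limit or range.

### The arm

A 7-joint arm with a two-finger parallel gripper is mounted at the origin on the work surface. World frame = base frame: x ahead of the robot, y to its left, z up, the work surface at z = 0. Lengths are in m, angles in degrees, forces in N, time in s.
With the tool pointing down it reaches from about 0.425 to 0.875 m from the base axis. Payload 4.7 kg.
Tool frame: the origin (TCP) lies at the very end of the fingers, on their centre line; the grasp point (between the pads) lies 19 mm behind it; z points along the fingers, y is the direction in which the jaws open and shut (so a half turn about z gives the same grasp; the last joint's range is limited). The gripper opens to 87 mm and grips with 3 to 60 N. Pads are 19 mm wide; open, the fingers measure 117 mm over their backs; the gripper's body (75 mm by 190 mm) begins 51 mm behind the grasp point.
Start: joints at [-69.036, 18.392, -4.016, 83.108, 1.295, 78.541, -3.26], TCP at [0.224, 0.61, 0.223] pointing down, gripper open.
Joint ranges: [-163.93, 163.93], [-17.29, 119.83], [-79.2, 71.16], [3.27, 140.29], [-89.18, 269.18], [5.43, 117.66], [-154.24, 154.24]. Speed limits (degrees/s): [147.25, 147.25, 180, 180, 180, 180, 180].

### API

Orientations are given as [roll, pitch, yaw] about the fixed x, y, z axes, in that order (R = Rz(yaw) Ry(pitch) Rx(roll)).
In Python, from cell import monitor, imaging, ticket, spot_in, pinpoint gives the robot as it stands.
- The arm moves only by the tool servo_tool, never from a script. Its argument "targets" is a list of rows, each a list of 5 numbers: the opening in per cent of the stroke, from 0 (shut) to 100 (fully open), then the shift along the tool's x, y, z in m, then the turn about the tool's z in rad. In form: [[grip, dx, dy, dz, turn], ...]. A call has 1 to 5 rows; each row is the pose to reach, as a shift and turn from the pose commanded when the call began, along the tool's axes at that moment; what a row does not reach only later rows make up. A row lasts 1/8 s, in which the tool goes at most 62.5 mm and 10.7 degrees, less where a joint would pass 70% of its speed; a pose out of reach is approached as far as the arm can. A call with a gripper value outside its range is refused whole. The fingers move at their own pace and stop on an object; "grip_force" is the grip in N (left out, the last holds). Time passes only in rows, so rows that repeat a pose let the fingers close. It gives the time, the measured TCP pose, the force and the opening at its end, in the units of the state.
- monitor.get_obs(): the state, without advancing time (a new reading comes with each control period).
- imaging.read_camera(name): name is "scene" or "top" or "wrist"; returns a dict with "frame" (400x640x3 uint8, blue, green, red), "depth" (400x640 float32, m along the optical axis (not along the pixel's ray), 0 where there is no reading), "K" (3x3 intrinsics, pixels), "world_from_camera" (4x4, takes a point from camera to world coordinates). Camera axes: x right, y down, z forward; pixel columns grow to the right and rows downward; lengths in m; the calibration is good to about 2 mm. A picture is of the moment at which its call begins.
- ticket.sign_off(): hands the job in, once; it reports no verdict.
Trained networks look in the newest picture that a camera, given by its name, has taken for a name from the list of things; names that differ only in an ending like _2 or _b are one class to them, and where a whole thing is asked for, a point or a joint stands for the part that bears it (a point fixed in the world has none). Each returns a list of dicts, best first, with "confidence" (0 to 1); they miss things now and then, are a little off and sometimes report something else, mostly with a low value. They report only what shows in the picture. A call takes as long as a camera call. They do not tell look-alikes from the thing itself.
- spot_in(camera, label): "at" ([column, row] in pixels, amid what is visible of it).
- pinpoint(camera, label): "at" ([column, row] in pixels: a listed point, or the origin of a listed thing).
The state is a dict: "time_s": time; "qpos": joint angles; "joint_velocities": joint speeds; "effort": joint torques, N m; "tool_pos": TCP position; "tool_rot": TCP orientation; "force": force on the tool from outside, world axes, zero at the start; "wrist_torque": the same for the moment, N m; "grip_width": finger opening in m.
Only numpy, scipy, OpenCV 4.12 (cv2) and the standard library are available. Lean on these libraries where they do the work, as an engineer would, in place of code of your own. Each camera call takes 0.05 s, during which the arm holds its last target.

## Working session

There is one attempt and no reset: what is moved stays moved. The work goes in short steps, Python scripts to look and compute and a tool call to move; the robot and the scene stay as the last step left them, time stands still between calls to the robot, and variables do not carry over. Pictures are saved under pics/ and viewed, and the job is handed in when it is done.

Besides the shell and the picture viewer there is one more tool, called after ">>>" as name(argument=value, ...), one argument or row to a line, values as JSON. servo_tool: Moves the arm, as the interface text tells. Its arguments: {"type":"object","properties":{"targets":{"type":"array","items":{"type":"array","items":{"type":"number"}}},"grip_force":{"type":"number"}},"required":["targets"]}

```bash
ls; mkdir -p pics; cat > h.py <<'E'
import numpy as np,cv2
from cell import monitor, imaging, ticket, spot_in, pinpoint
def ray(c,uv):
    K=np.array(c["K"]);T=np.array(c["world_from_camera"])
    d=T[:3,:3]@np.linalg.inv(K)@np.array([uv[0],uv[1],1.0]);return T[:3,3],d
def atz(c,uv,z):
    o,d=ray(c,uv);return o+d*(z-o[2])/d[2]
def dep(c,uv):
    o,d=ray(c,uv);u,v=int(round(uv[0])),int(round(uv[1]))
    D=c["depth"][max(v-1,0):v+2,max(u-1,0):u+2];D=D[D>0]
    return o+d*np.median(D) if D.size else None
E
python3 - <<'E'
from h import *
o=monitor.get_obs();print({k:np.round(v,4) if not isinstance(v,dict) else v for k,v in o.items()})
for n in ["scene","top","wrist"]:
    c=imaging.read_camera(n);cv2.imwrite(f"pics/{n}0.png",c["frame"])
    print(n,np.round(c["world_from_camera"],3).tolist())
    for l in ["bottle1_cap","bottle2_cap","tub","gap1","gap2"]:
        for r in pinpoint(n,l):
            p=dep(c,r["at"]);print(l,np.round(r["at"],1),round(r["confidence"],2),None if p is None else np.round(p,4))
E
```

```text
pics
{'time_s': np.float64(0.0), 'qpos': array([-69.0369,  18.438 ,  -4.0149,  83.1753,   1.2941,  78.5408,
        -3.261 ]), 'joint_velocities': array([ 0.0506, -0.0162, -0.0746,  0.0185, -0.0757,  0.0807,  0.0378]), 'effort': array([-1.50000e-03, -4.91279e+01, -4.04900e-01, -3.12542e+01,
       -6.42000e-02,  4.35000e-02,  2.00000e-04]), 'tool_pos': array([0.2238, 0.6097, 0.2215]), 'tool_rot': array([-1.798911e+02,  5.100000e-03,  1.598449e+02]), 'force': array([ 1.3583, -0.1471, -0.3435]), 'wrist_torque': array([-0.0113,  0.0278,  0.0292]), 'grip_width': np.float64(0.087)}
scene [[0.395, 0.716, -0.576, 0.987], [0.919, -0.318, 0.235, -0.135], [-0.015, -0.622, -0.783, 0.753], [0.0, 0.0, 0.0, 1.0]]
bottle1_cap [402.5 140.7] 0.89 [0.4369 0.2712 0.1063]
bottle1_cap [378.8 106.8] 0.78 [0.3158 0.2807 0.1   ]
bottle2_cap [414.4 189.4] 0.84 [0.5589 0.2275 0.1047]
bottle2_cap [474.7 197.1] 0.69 [0.6179 0.3224 0.1008]
tub [398.5 142.4] 0.72 [0.4337 0.2643 0.1013]
gap1 [237.4 287.4] 0.77 [ 0.5658 -0.137   0.0068]
gap1 [170.8 291.3] 0.67 [ 0.5892 -0.2357  0.1119]
gap2 [237.4 287.4] 0.77 [ 0.5658 -0.137   0.0068]
gap2 [170.8 291.3] 0.67 [ 0.5892 -0.2357  0.1119]
top [[0.025, -0.985, 0.173, 0.33], [-1.0, -0.024, 0.008, 0.063], [-0.003, -0.174, -0.985, 1.108], [0.0, 0.0, 0.0, 1.0]]
bottle1_cap [229.2 232.5] 0.87 [0.4241 0.273  0.1133]
bottle1_cap [215.3 285.1] 0.78 [0.3144 0.2951 0.1139]
bottle2_cap [208.4 151.1] 0.91 [0.601  0.3297 0.1111]
bottle2_cap [252.6 173.3] 0.82 [0.5541 0.2309 0.1094]
tub [441.4 191.5] 0.92 [ 0.5308 -0.1853  0.0743]
gap1 [414.7 181. ] 0.75 [ 0.5678 -0.1386  0.0066]
gap2 [414.7 181. ] 0.75 [ 0.5678 -0.1386  0.0066]
wrist [[0.343, 0.909, 0.237, 0.16], [0.939, -0.332, -0.087, 0.633], [0.0, 0.253, -0.968, 0.383], [0.0, 0.0, 0.0, 1.0]]
```

View pics/scene0.png

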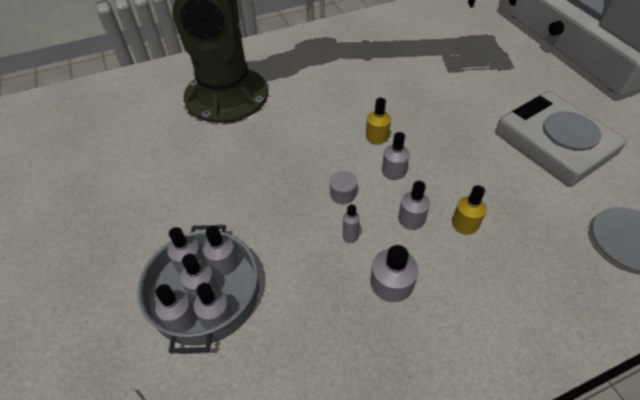

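View pics/top0.png

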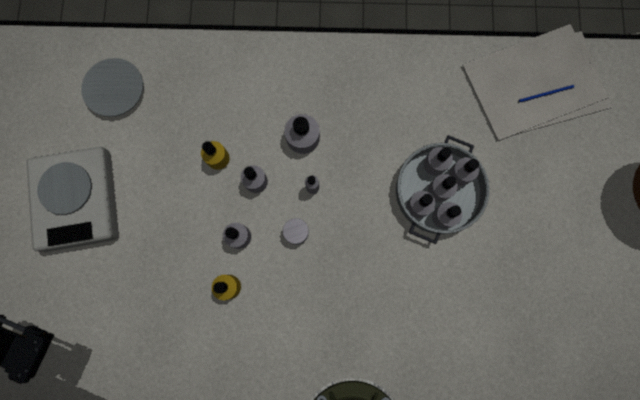

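The silver twins have their caps at about (399,140) and (418,190) in the scene view, or (231,231) and (249,175) in the top view. The two yellow ones at (378,125) and (470,210) are the look-alikes. The stout bottle, slim bottle and tin can be told apart by size. The tub holds five bottles; one gap is clearly visible, with the other opposite it. Next I measure precisely.

```bash
cat >> h.py <<'E'
def cloud(c):
    K=np.array(c["K"]);T=np.array(c["world_from_camera"]);D=c["depth"]
    v,u=np.nonzero(D>0);z=D[v,u]
    P=np.stack([(u-K[0,2])/K[0,0]*z,(v-K[1,2])/K[1,1]*z,z],1)@T[:3,:3].T+T[:3,3]
    return P,c["frame"][v,u],u,v
E
cat > m.py <<'E'
from h import *
for n in ["top","scene"]:
    c=imaging.read_camera(n);P,col,u,v=cloud(c)
    print(n,"bench z",np.median(P[(abs(P[:,0]-.5)<.1)&(abs(P[:,1]-.05)<.05),2]))
    # dark caps
    dark=(col.max(1)<60)&(P[:,2]>.075)&(P[:,2]<.15)&(P[:,0]>.25)&(P[:,0]<.8)&(abs(P[:,1])<.42)
    m=np.zeros(c["depth"].shape,np.uint8);m[v[dark],u[dark]]=1
    k,lab,st,ce=cv2.connectedComponentsWithStats(m)
    L=lab[v,u]
    for i in range(1,k):
        if st[i,4]<12: continue
        Q=P[(L==i)];t=np.percentile(Q[:,2],90);Qt=Q[Q[:,2]>t-.006]
        # top-face centre: mid-range
        print(ce[i].round(1),st[i,4],"zmax",t.round(4),"top mean",Qt.mean(0).round(4),"mid",((Qt.max(0)+Qt.min(0))/2)[:2].round(4), "ext",np.ptp(Qt,axis=0)[:2].round(3))
    # tub rim: points near z .05 
    ctr=np.array([.535,-.19])
    for _ in range(4):
        r=np.linalg.norm(P[:,:2]-ctr,axis=1)
        s=(abs(P[:,2]-.049)<.005)&(r>.09)&(r<.108)
        A=np.c_[2*P[s,:2],np.ones(s.sum())];x=np.linalg.lstsq(A,(P[s,:2]**2).sum(1),rcond=None)[0]
        ctr=x[:2]
    print("tub ctr",ctr.round(4),"R",np.sqrt(x[2]+ctr@ctr).round(4),s.sum())
    a=np.arctan2(*(P[s,:2]-ctr).T[::-1]);print(np.histogram(a,12,(-np.pi,np.pi))[0])
E
python3 m.py
```

```text
top bench z 0.0005005023388138241
[300.2 126.4] 258 zmax 0.1088 top mean [0.6681 0.1325 0.1067] mid [0.6683 0.1324] ext [0.036 0.032]
[208.5 148.7] 145 zmax 0.1143 top mean [0.6106 0.3334 0.1126] mid [0.6103 0.3334] ext [0.023 0.021]
[442.1 155.5] 175 zmax 0.1197 top mean [ 0.6073 -0.1837  0.1183] mid [ 0.6072 -0.1842] ext [0.023 0.023]
[469.5 166.5] 186 zmax 0.1194 top mean [ 0.584  -0.2432  0.1178] mid [ 0.5844 -0.2436] ext [0.022 0.024]
[249.4 173.6] 133 zmax 0.1142 top mean [0.556  0.24   0.1123] mid [0.5559 0.2398] ext [0.023 0.021]
[310.2 181. ] 77 zmax 0.1019 top mean [0.5453 0.1055 0.1005] mid [0.5453 0.1055] ext [0.016 0.016]
[446.7 183.9] 176 zmax 0.1196 top mean [ 0.5441 -0.1928  0.118 ] mid [ 0.5445 -0.1932] ext [0.023 0.023]
[424.2 201.1] 165 zmax 0.1197 top mean [ 0.5052 -0.1428  0.1182] mid [ 0.5051 -0.1431] ext [0.022 0.023]
[451.8 212.5] 173 zmax 0.1195 top mean [ 0.4812 -0.2021  0.1179] mid [ 0.481  -0.2025] ext [0.022 0.023]
[231.3 233.4] 133 zmax 0.1148 top mean [0.4238 0.272  0.1127] mid [0.4232 0.2716] ext [0.021 0.022]
[219.6 287.6] 142 zmax 0.1143 top mean [0.
[... 684 characters left out ...]
 274 zmax 0.1189 top mean [ 0.5078 -0.146   0.1176] mid [ 0.5073 -0.1462] ext [0.023 0.022]
[178.3 237.7] 272 zmax 0.1188 top mean [ 0.4852 -0.2054  0.1176] mid [ 0.4832 -0.2055] ext [0.024 0.021]
[397.1 257.5] 442 zmax 0.1071 top mean [0.6713 0.1288 0.1059] mid [0.6705 0.1291] ext [0.034 0.033]
[191.6 264.2] 304 zmax 0.1188 top mean [ 0.5477 -0.1956  0.1176] mid [ 0.5463 -0.1955] ext [0.025 0.023]
[206.3 293.5] 324 zmax 0.1192 top mean [ 0.6107 -0.1862  0.1179] mid [ 0.6101 -0.1864] ext [0.022 0.023]
[166.4 294.9] 344 zmax 0.119 top mean [ 0.5872 -0.2456  0.1178] mid [ 0.5868 -0.2457] ext [0.024 0.023]
tub ctr [ 0.5467 -0.1954] R 0.1008 1444
[ 59 150 146 137 152 145 162 123 103 113  66  88]
```

```bash
cat >> h.py <<'E'
from scipy.spatial.transform import Rotation as Ro
def rel(p,yaw=None):
    o=monitor.get_obs();R=Ro.from_euler('xyz',o["tool_rot"],degrees=True).as_matrix()
    d=R.T@(np.array(p)-o["tool_pos"]);t=0 if yaw is None else np.radians((o["tool_rot"][2]-yaw+180)%360-180)
    print("t",round(o["time_s"],2),"pos",np.round(o["tool_pos"],4),"rot",np.round(o["tool_rot"],2),"w",round(o["grip_width"],4),"F",np.round(o["force"],1),"-> d",d.round(4),"turn",round(t,4))
E
python3 -c "
from h import *
rel([.5575,.2382,.225],68.2)"
```

```text
t 1.0 pos [0.224  0.6102 0.2226] rot [179.99   0.   159.84] w 0.0868 F [ 0.6  0.8 -0.4] -> d [-0.4412 -0.2343 -0.0024] turn 1.5995
```

>>> servo_tool(
  targets=[
    [100,-0.03,-0.015,0,0.15],
    [100,-0.08,-0.042,0,0.33],
    [100,-0.13,-0.069,0,0.51],
    [100,-0.18,-0.096,0,0.69],
    [100,-0.23,-0.122,0,0.87],
  ],
  grip_force=30,
)

```text
time_s: 1.62
tool_pos: [0.399, 0.415, 0.2229]
tool_rot: [180.0, -0.0, 109.7]
force: [0.0, -0.4, 0.6]
grip_width: 0.0873
```

```bash
python3 -c "
from h import *
rel([.5575,.2382,.225],68.2)"
```

```text
t 1.62 pos [0.399  0.415  0.2229] rot [ 1.7996e+02 -3.0000e-02  1.0966e+02] w 0.0873 F [ 0.  -0.4  0.6] -> d [-0.2198  0.0898 -0.0021] turn 0.7236
```

>>> servo_tool(
  targets=[
    [100,-0.05,0.02,0,0.17],
    [100,-0.1,0.041,0,0.34],
    [100,-0.15,0.061,0,0.51],
    [100,-0.195,0.08,-0.002,0.66],
    [100,-0.22,0.09,-0.002,0.724],
  ],
)

```text
time_s: 2.25
tool_pos: [0.5595, 0.2377, 0.225]
tool_rot: [179.9, -0.0, 68.2]
force: [-0.0, -0.1, -0.5]
grip_width: 0.0872
```

```bash
cat > w.py <<'E'
from h import *
import sys
c=imaging.read_camera("wrist");cv2.imwrite("pics/%s.png"%sys.argv[1],c["frame"])
rel([.5575,.2382,.225],68.2)
P,col,u,v=cloud(c)
dark=(col.max(1)<60)&(P[:,2]>.085)&(P[:,2]<.15)
m=np.zeros(c["depth"].shape,np.uint8);m[v[dark],u[dark]]=1
k,lab,st,ce=cv2.connectedComponentsWithStats(m);L=lab[v,u]
for i in range(1,k):
    if st[i,4]<60: continue
    Q=P[L==i];t=np.percentile(Q[:,2],90);Qt=Q[Q[:,2]>t-.004]
    print(ce[i].round(1),st[i,4],"zmax",t.round(4),"mid",((Qt.max(0)+Qt.min(0))/2)[:2].round(4),"mean",Qt.mean(0)[:2].round(4),"ext",np.ptp(Qt,axis=0)[:2].round(3))
for l in ["bottle1_cap","gap1"]:
    for r in pinpoint("wrist",l):print(l,np.round(r["at"],1),round(r["confidence"],2),"atz",atz(c,r["at"],.095 if l[0]=='b' else .006).round(4), dep(c,r["at"]))
E
python3 w.py w1
```

```text
t 2.3 pos [0.5612 0.235  0.2247] rot [1.7983e+02 7.0000e-02 6.7960e+01] w 0.0871 F [ 0.6 -1.7  0.1] -> d [ 0.0016 -0.0047 -0.0003] turn -0.0042
[334.1  82. ] 570 zmax 0.1115 mid [0.6107 0.3327] mean [0.6106 0.3327] ext [0.023 0.022]
[317.8 192.7] 481 zmax 0.1115 mid [0.5567 0.2392] mean [0.5568 0.2398] ext [0.022 0.023]
[191.2 210.4] 610 zmax 0.1113 mid [0.4247 0.2708] mean [0.4253 0.2709] ext [0.023 0.022]
[446.3 237.6] 658 zmax 0.1052 mid [0.6681 0.1381] mean [0.6694 0.1394] ext [0.033 0.023]
[351.7 293.7] 133 zmax 0.099 mid [0.5471 0.1086] mean [0.5476 0.1096] ext [0.015 0.009]
bottle1_cap [ 92.8 231. ] 0.98 atz [0.3102 0.2894 0.095 ] [0.50975203 0.2980971  0.30570596]
bottle1_cap [195.6 207.3] 0.86 atz [0.428  0.2717 0.095 ] [0.43437601 0.272876   0.10668545]
```

View pics/w1.png

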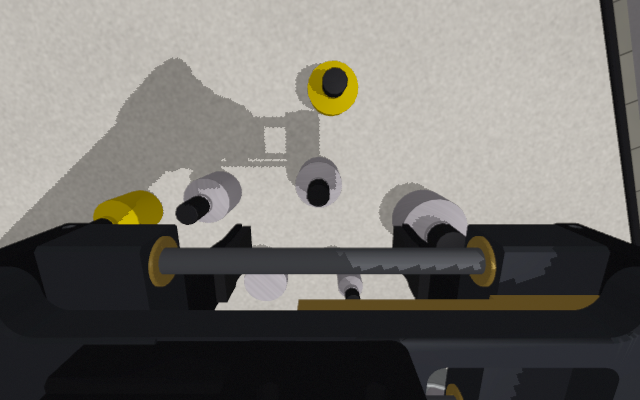

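>>> servo_tool(
  targets=[
    [100,0,0,0,0],
    [100,0,0,0,0],
  ],
)

```text
time_s: 2.65
tool_pos: [0.5565, 0.2427, 0.2245]
tool_rot: [-179.9, -0.0, 68.7]
force: [1.1, -0.7, 0.2]
grip_width: 0.0872
```

```bash
python3 -c "
from h import *
rel([.557,.239,.076],68.2)"; python3 w.py w2 | cut -c1-150
```

```text
t 2.65 pos [0.5565 0.2427 0.2245] rot [-1.7995e+02 -3.0000e-02  6.8750e+01] w 0.0872 F [ 1.1 -0.7  0.2] -> d [-0.0033  0.002   0.1485] turn 0.0095
t 2.7 pos [0.5567 0.2422 0.2245] rot [-1.7996e+02 -2.0000e-02  6.8710e+01] w 0.087 F [-0.4 -0.7  0.5] -> d [-0.0034  0.0022 -0.0005] turn 0.0088
[340.2  86.2] 570 zmax 0.1114 mid [0.6105 0.3328] mean [0.6105 0.3329] ext [0.023 0.023]
[322.4 196. ] 487 zmax 0.1115 mid [0.5567 0.2393] mean [0.5567 0.2396] ext [0.022 0.023]
[195.8 212.3] 598 zmax 0.1113 mid [0.4247 0.2707] mean [0.4255 0.2709] ext [0.022 0.022]
[448.5 239.5] 486 zmax 0.105 mid [0.6674 0.1413] mean [0.6692 0.1425] ext [0.028 0.016]
[354.4 295.3] 86 zmax 0.0974 mid [0.5472 0.1103] mean [0.548  0.1114] ext [0.013 0.006]
bottle1_cap [197.9 210.8] 0.74 atz [0.4251 0.2711 0.095 ] [0.4336113  0.27302506 0.11072166]
bottle1_cap [ 98.9 235.7] 0.67 atz [0.3097 0.2849 0.095 ] [0.5105921  0.30071205 0.30898586]
```

>>> servo_tool(
  targets=[
    [100,-0.001,0,0.02,0.005],
    [100,-0.002,0,0.05,0.005],
    [100,-0.002,0,0.075,0.005],
    [100,-0.002,0,0.085,0.005],
    [100,-0.002,0,0.09,0.005],
  ],
)

```text
time_s: 3.42
tool_pos: [0.557, 0.2389, 0.1346]
tool_rot: [180.0, -0.0, 68.3]
force: [-1.2, 0.4, 0.5]
grip_width: 0.0871
```

```bash
python3 -c "
from h import *
rel([.557,.239,.076],68.2)"
```

```text
t 3.42 pos [0.557  0.2389 0.1346] rot [ 1.800e+02 -1.000e-02  6.825e+01] w 0.0871 F [-1.2  0.4  0.5] -> d [ 0.0001 -0.      0.0586] turn 0.0009
```

>>> servo_tool(
  targets=[
    [100,0,0,0.015,0],
    [100,0,0,0.035,0],
    [100,0,0,0.05,0],
    [100,0,0,0.0585,0],
    [60,0,0,0.0585,0],
  ],
)

```text
time_s: 4.05
tool_pos: [0.5565, 0.2384, 0.0752]
tool_rot: [-180.0, 0.1, 68.2]
force: [0.7, -0.3, -0.4]
grip_width: 0.0824
```

>>> servo_tool(
  targets=[
    [40,0,0,0,0],
    [20,0,0,0,0],
    [0,0,0,0,0],
    [0,0,0,0,0],
    [0,0,0,0,0],
  ],
  grip_force=35,
)

```text
time_s: 4.68
tool_pos: [0.557, 0.2386, 0.0761]
tool_rot: [180.0, -0.0, 68.2]
force: [0.7, -0.2, 0.1]
grip_width: 0.035
```

```bash
python3 w.py g1; python3 -c "
from h import *
c=imaging.read_camera('scene');cv2.imwrite('pics/s1.png',cv2.resize(c['frame'][80:330,280:580],None,fx=2,fy=2))"
```

```text
t 4.72 pos [0.557  0.2386 0.0761] rot [ 1.800e+02 -1.000e-02  6.823e+01] w 0.0309 F [-0.  -0.5  0.6] -> d [-0.0002  0.0006 -0.1489] turn 0.0005
[355.7  31.3] 3243 zmax 0.1114 mid [0.6109 0.3325] mean [0.6104 0.3321] ext [0.023 0.022]
[ 86.1 233.6] 324 zmax 0.1495 mid [0.4954 0.2984] mean [0.496  0.2986] ext [0.007 0.011]
[557.  233.8] 286 zmax 0.1494 mid [0.6461 0.239 ] mean [0.6439 0.2397] ext [0.01  0.009]
[280.5 239.9] 352 zmax 0.1066 mid [0.5399 0.2557] mean [0.5397 0.2567] ext [0.009 0.007]
[319.4 239.2] 627 zmax 0.1077 mid [0.5597 0.2473] mean [0.5606 0.249 ] ext [0.015 0.007]
[362.9 239.8] 369 zmax 0.1065 mid [0.583  0.2392] mean [0.5835 0.2392] ext [0.011 0.003]
[103.3 288.3] 535 zmax 0.1494 mid [0.4881 0.2773] mean [0.4885 0.2778] ext [0.007 0.016]
[271.7 285.6] 712 zmax 0.1445 mid [0.5412 0.2571] mean [0.541 0.257] ext [0.006 0.014]
[319.3 279.5] 449 zmax 0.1115 mid [0.5556 0.2336] mean [0.5544 0.233 ] ext [0.02  0.012]
[371.6 285.6] 687 zmax 0.1446 mid [0.5826 0.2408] mean [0.5827 0.2405] ext [0.006 0.014]
[542.  291.7] 391 zmax 0.1495 mid [0.6352 0.2189] mean [0.6352 0.2194] ext [0.007 0.016]
[522.6 380.6] 255 zmax 0.1496 mid [0.6208 0.1832] mean [0.6206 0.1828] ext [0.006 0.015]
```

View pics/s1.png

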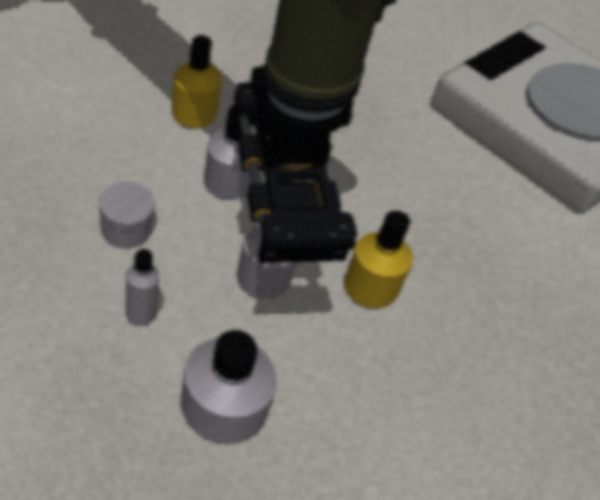

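The fingers are centred on the right silver bottle, which sits below the hand between the other silver one and the yellow one. They are still closing, so I finish the grip and lift.

>>> servo_tool(
  targets=[
    [0,0,0,0,0],
    [0,0,0,0,0],
    [0,0,0,0,0],
    [0,0,0,-0.008,0],
    [0,0,0,-0.02,0],
  ],
)

```text
time_s: 5.5
tool_pos: [0.5568, 0.2384, 0.0964]
tool_rot: [-180.0, 0.0, 68.2]
force: [-0.6, 0.7, -1.5]
grip_width: 0.0232
```

>>> servo_tool(
  targets=[
    [0,0,0,-0.025,0],
    [0,0,0,-0.055,0],
    [0,0,0,-0.09,0],
    [0,0,0,-0.12,0],
    [0,0,0,-0.14,0],
  ],
)

```text
time_s: 6.12
tool_pos: [0.5577, 0.2386, 0.2389]
tool_rot: [179.9, -0.1, 68.2]
force: [0.1, 0.4, -1.5]
grip_width: 0.0228
```

```bash
python3 -c "
from h import *
rel([.5694,-.1349,.236],68.2)"
```

```text
t 6.12 pos [0.5577 0.2386 0.2389] rot [ 1.7988e+02 -1.4000e-01  6.8210e+01] w 0.0228 F [ 0.1  0.4 -1.5] -> d [-0.3425  0.1495  0.0024] turn 0.0002
```

>>> servo_tool(
  targets=[
    [0,-0.015,0.007,0,0],
    [0,-0.045,0.02,0,0],
    [0,-0.085,0.037,0,0],
    [0,-0.125,0.055,0,0],
    [0,-0.165,0.072,0,0],
  ],
)

```text
time_s: 6.75
tool_pos: [0.5617, 0.0554, 0.2351]
tool_rot: [-179.9, 0.1, 68.1]
force: [-0.2, -0.4, -0.7]
grip_width: 0.0231
```

>>> servo_tool(
  targets=[
    [0,-0.04,0.017,0,0],
    [0,-0.08,0.035,0,0],
    [0,-0.12,0.052,0,0],
    [0,-0.15,0.065,0,0],
    [0,-0.165,0.072,0,0],
  ],
)

```text
time_s: 7.38
tool_pos: [0.5668, -0.1248, 0.2354]
tool_rot: [-179.9, 0.1, 68.0]
force: [-0.0, 0.3, -1.9]
grip_width: 0.0229
```

>>> servo_tool(
  targets=[
    [0,-0.008,0.004,0,0],
    [0,-0.0115,0.0055,0,0],
    [0,-0.0115,0.0055,0,0],
    [0,-0.0115,0.0055,0,0],
    [0,-0.0115,0.0055,0,0],
  ],
)

```text
time_s: 8.0
tool_pos: [0.5693, -0.1332, 0.2361]
tool_rot: [-180.0, -0.0, 68.3]
force: [-0.8, -0.3, -1.6]
grip_width: 0.0232
```

```bash
python3 -c "
from h import *
rel([.5694,-.1349,.236],68.2)"; python3 w.py t1; python3 m.py|grep -v " 0.[0-9]* *0.[0-9]* *\]$"
```

```text
t 8.0 pos [ 0.5693 -0.1332  0.2361] rot [-1.80e+02 -2.00e-02  6.83e+01] w 0.0232 F [-0.8 -0.3 -1.6] -> d [-0.0015  0.0007  0.0001] turn 0.0017
t 8.05 pos [ 0.5692 -0.1334  0.236 ] rot [-1.800e+02 -1.000e-02  6.828e+01] w 0.023 F [-0.  -0.6 -0.7] -> d [ 0.3409 -0.1484  0.0111] turn 0.0014
[272.7 218.9] 359 zmax 0.1172 mid [ 0.5077 -0.145 ] mean [ 0.5094 -0.1429] ext [0.019 0.023]
[369.9 219. ] 367 zmax 0.1172 mid [ 0.6082 -0.1837] mean [ 0.6068 -0.1814] ext [0.022 0.02 ]
gap1 [318.6 174.7] 0.63 atz [ 0.5662 -0.1308  0.006 ] [ 0.56615483 -0.13088834  0.00571523]
top bench z 0.0005591747966919858
tub ctr [ 0.5445 -0.1919] R 0.1002 292
[ 0  0  0  0  0  0  0 56 66 64 79 27]
scene bench z 0.0002481562751725508
tub ctr [ 0.5469 -0.1954] R 0.1008 1275
[ 59 156 145 131 158 145 158 124 103  96   0   0]
```

View pics/t1.png

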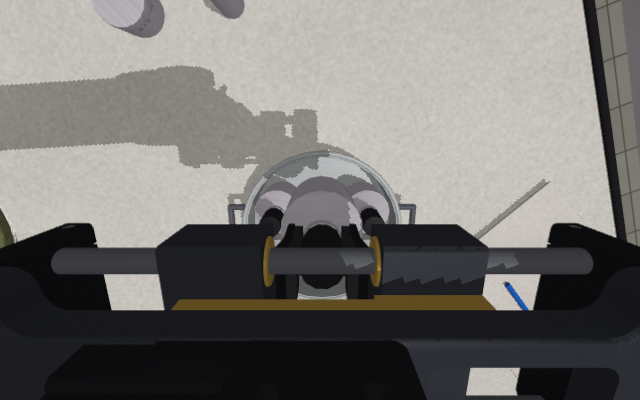

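```bash
cat > rim.py <<'E'
from h import *
c=imaging.read_camera("wrist");P,col,u,v=cloud(c)
ctr=np.array([.5456,-.1943])
for _ in range(6):
    r=np.linalg.norm(P[:,:2]-ctr,axis=1);s=(abs(P[:,2]-.050)<.002)&(r>.094)&(r<.106)
    ctr=ctr+0
    # fixed radius 0.100 fit
    from scipy.optimize import least_squares
    ctr=least_squares(lambda x:np.linalg.norm(P[s,:2]-x,axis=1)-.100,ctr,loss='soft_l1',f_scale=.002).x
a=np.degrees(np.arctan2(*(P[s,:2]-ctr).T[::-1]));print("rim ctr",ctr.round(4),s.sum(),a.min(),a.max(),"gaps",ctr+.064*np.array([.371,.9285]),ctr-.064*np.array([.371,.9285]))
rel([.569,-.1345,.236],68.2)
E
python3 rim.py
```

```text
rim ctr [ 0.5455 -0.1938] 1440 -130.55074795573097 153.05575315908624 gaps [ 0.56920458 -0.13437931] [ 0.52171658 -0.25322731]
t 8.3 pos [ 0.5691 -0.1339  0.2361] rot [ 1.800e+02 -1.000e-02  6.823e+01] w 0.023 F [ 1.   0.3 -1.1] -> d [-0.0006  0.0001  0.0001] turn 0.0006
```

>>> servo_tool(
  targets=[
    [0,-0.0005,0,0.01,0],
    [0,-0.0005,0,0.035,0],
    [0,-0.0005,0,0.06,0],
    [0,-0.0005,0,0.08,0],
    [0,-0.0005,0,0.09,0],
  ],
)

```text
time_s: 8.93
tool_pos: [0.5679, -0.1343, 0.1442]
tool_rot: [-179.9, 0.0, 68.2]
force: [-0.3, 0.3, -1.0]
grip_width: 0.023
```

>>> servo_tool(
  targets=[
    [0,0,0,0.015,0],
    [0,0,0,0.03,0],
    [0,0,0,0.045,0],
    [0,0,0,0.055,0],
    [0,0,0,0.06,0],
  ],
)

```text
time_s: 9.55
tool_pos: [0.5687, -0.1344, 0.0853]
tool_rot: [-180.0, 0.0, 68.2]
force: [0.5, 0.4, -2.6]
grip_width: 0.0232
```

```bash
python3 rim.py; python3 w.py t2 >/dev/null; python3 -c "
from h import *
c=imaging.read_camera('scene');cv2.imwrite('pics/s2.png',cv2.resize(c['frame'][150:390,100:340],None,fx=2.4,fy=2.4))"
```

```text
rim ctr [ 0.5458 -0.1936] 2392 15.36912288838796 121.4349706176949 gaps [ 0.56953649 -0.13417409] [ 0.52204849 -0.25302209]
t 9.6 pos [ 0.5685 -0.1344  0.085 ] rot [-1.7994e+02  2.0000e-02  6.8230e+01] w 0.0232 F [-1.2 -0.  -2.2] -> d [-0.      0.0003 -0.151 ] turn 0.0005
```

View pics/s2.png

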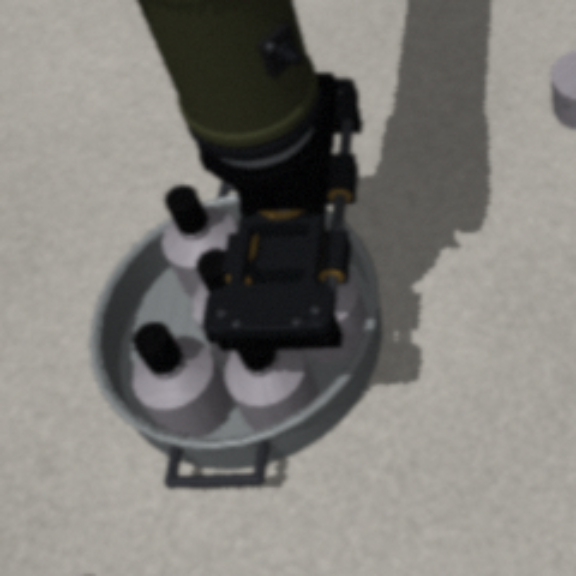

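The bottle is down inside the tub between its neighbours and nothing is displaced. I lower it the last 3 mm.

>>> servo_tool(
  targets=[
    [0,0,0,0.0015,0],
    [0,0,0,0.0025,0],
    [0,0,0,0.0035,0],
    [0,0,0,0.0035,0],
  ],
)

```text
time_s: 10.3
tool_pos: [0.5689, -0.1344, 0.0825]
tool_rot: [-180.0, -0.0, 68.2]
force: [-0.6, 0.4, -2.3]
grip_width: 0.023
```

>>> servo_tool(
  targets=[
    [0,0,0,0.0007,0],
    [0,0,0,0.0014,0],
    [0,0,0,0.0014,0],
  ],
)

```text
time_s: 10.68
tool_pos: [0.5692, -0.1345, 0.082]
tool_rot: [180.0, -0.0, 68.2]
force: [-2.0, 0.1, 4.9]
grip_width: 0.0229
```

>>> servo_tool(
  targets=[
    [40,0,0,0,0],
    [60,0,0,0,0],
    [100,0,0,0,0],
    [100,0,0,0,0],
    [100,0,0,0,0],
  ],
)

```text
time_s: 11.3
tool_pos: [0.5689, -0.1345, 0.0811]
tool_rot: [-180.0, -0.0, 68.2]
force: [0.0, 0.3, 0.1]
grip_width: 0.0653
```

>>> servo_tool(
  targets=[
    [100,0,0,-0.01,0],
    [100,0,0,-0.03,0],
    [100,0,0,-0.06,0],
    [100,0,0,-0.1,0],
    [100,0,0,-0.14,0],
  ],
)

```text
time_s: 11.92
tool_pos: [0.5691, -0.1347, 0.2242]
tool_rot: [179.9, -0.0, 68.2]
force: [0.3, 0.1, 0.8]
grip_width: 0.0867
```

```bash
python3 -c "
from h import *
rel([.425,.2705,.223],68.2)"
```

```text
t 11.93 pos [ 0.5691 -0.1347  0.2242] rot [ 1.799e+02 -4.000e-02  6.821e+01] w 0.0867 F [0.3 0.1 0.8] -> d [ 0.3227 -0.2842  0.0009] turn 0.0002
```

>>> servo_tool(
  targets=[
    [100,0.02,-0.018,0,0],
    [100,0.06,-0.053,0,0],
    [100,0.1,-0.088,0,0],
    [100,0.14,-0.123,0,0],
    [100,0.18,-0.158,0,0],
  ],
)

```text
time_s: 12.55
tool_pos: [0.4888, 0.0927, 0.2231]
tool_rot: [179.9, -0.1, 68.2]
force: [-0.1, 0.6, 0.5]
grip_width: 0.0871
```

>>> servo_tool(
  targets=[
    [100,0.04,-0.035,0,0],
    [100,0.08,-0.07,0,0],
    [100,0.115,-0.102,0,0],
    [100,0.135,-0.119,0,0],
    [100,0.1427,-0.126,0,0],
  ],
)

```text
time_s: 13.18
tool_pos: [0.4246, 0.2721, 0.2226]
tool_rot: [179.9, -0.1, 68.4]
force: [0.2, 0.3, -0.6]
grip_width: 0.0867
```

>>> servo_tool(
  targets=[
    [100,0,0,0,0],
    [100,0,0,0,0],
    [100,0,0,0,0],
    [100,0,0,0,0],
  ],
)

```text
time_s: 13.68
tool_pos: [0.4252, 0.2699, 0.2212]
tool_rot: [180.0, -0.0, 68.2]
force: [-0.8, -0.3, -0.7]
grip_width: 0.0871
```

```bash
python3 -c "
from h import *
rel([.425,.2705,.076],68.2)"; python3 w.py w3; python3 m.py
python3 -c "
from h import *
c=imaging.read_camera('scene');cv2.imwrite('pics/s3.png',c['frame'])"
```

```text
t 13.68 pos [0.4252 0.2699 0.2212] rot [180.    -0.    68.15] w 0.0871 F [-0.8 -0.3 -0.7] -> d [ 0.0005 -0.0005  0.1452] turn -0.0009
t 13.72 pos [0.4251 0.27   0.2212] rot [180.    -0.    68.18] w 0.0873 F [ 0.1 -0.1  0.3] -> d [ 0.0196  0.1347 -0.0038] turn -0.0004
[483.1  58.2] 931 zmax 0.1112 mid [0.6102 0.3333] mean [0.6096 0.3334] ext [0.024 0.022]
[319.5 193. ] 493 zmax 0.1115 mid [0.4244 0.2715] mean [0.4243 0.2716] ext [0.023 0.023]
[212.5 217.3] 597 zmax 0.1115 mid [0.3094 0.2886] mean [0.3102 0.2885] ext [0.022 0.023]
[580.2 218.9] 560 zmax 0.105 mid [0.6716 0.1374] mean [0.6733 0.1402] ext [0.03  0.026]
bottle1_cap [216.8 216.8] 0.88 atz [0.3117 0.2865 0.095 ] [0.31927701 0.28905869 0.11047871]
bottle1_cap [320.4 189.8] 0.83 atz [0.4258 0.2729 0.095 ] [0.42714947 0.27614829 0.11020119]
top bench z 0.000544347116072208
[300.3 126.3] 252 zmax 0.1088 top mean [0.6679 0.1321 0.1068] mid [0.6678 0.1324] ext [0.034 0.031]
[208.6 148.5] 135 zmax 0.1143 top mean [0.6111 0.3333 0.1125] mid [0.6111 0.3338] ext [0.02  0.021]
[443.  154.7] 145 zmax 0.1204 top mean [ 0.6076 -0.1837  0
[... 1399 characters left out ...]
 264 zmax 0.1189 top mean [ 0.4854 -0.2051  0.1176] mid [ 0.4838 -0.2053] ext [0.022 0.021]
[397.  257.5] 439 zmax 0.1072 top mean [0.6711 0.1288 0.1059] mid [0.6705 0.1293] ext [0.034 0.033]
[230.6 262.8] 292 zmax 0.1192 top mean [ 0.5719 -0.1346  0.1179] mid [ 0.5712 -0.1343] ext [0.022 0.023]
[191.5 264.2] 297 zmax 0.1188 top mean [ 0.5479 -0.1955  0.1176] mid [ 0.5467 -0.1956] ext [0.024 0.024]
[206.1 293.5] 314 zmax 0.1192 top mean [ 0.6106 -0.1862  0.1179] mid [ 0.6092 -0.1864] ext [0.023 0.023]
[166.3 294.9] 341 zmax 0.119 top mean [ 0.5872 -0.2457  0.1179] mid [ 0.5862 -0.2456] ext [0.023 0.023]
tub ctr [ 0.5466 -0.1955] R 0.1007 1476
[ 59 145 147 135 160 147 168 124 119 117  70  85]
```

View pics/s3.png

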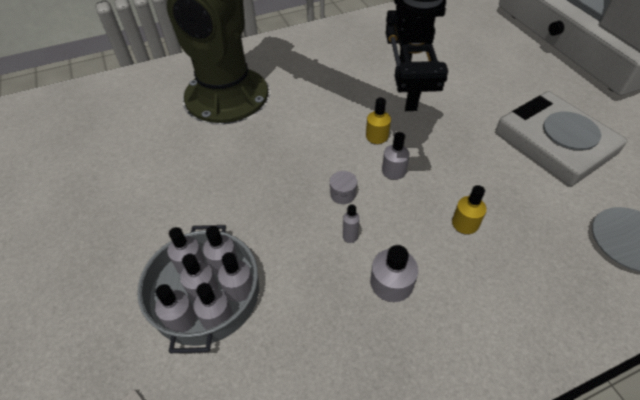

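View pics/w3.png

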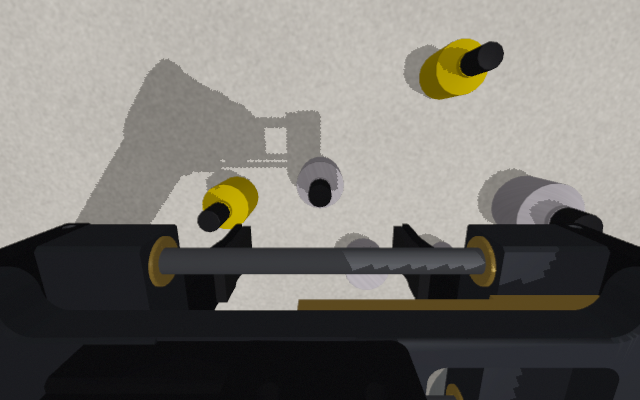

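Scene view: the first bottle stands in its place with its cap at (231,263), and the neighbours are unmoved. The wrist view has the second silver bottle centred at (319,193). I grasp it.

>>> servo_tool(
  targets=[
    [100,0.001,0,0.02,0],
    [100,0.001,0,0.05,0],
    [100,0.001,0,0.08,0],
    [100,0.001,0,0.1,0],
    [100,0.001,0,0.11,0],
  ],
)

```text
time_s: 14.6
tool_pos: [0.4247, 0.2711, 0.11]
tool_rot: [-180.0, 0.1, 68.2]
force: [0.8, -0.1, 0.9]
grip_width: 0.0875
```

>>> servo_tool(
  targets=[
    [100,0,0,0.015,0],
    [100,0,0,0.027,0],
    [100,0,0,0.035,0],
    [80,0,0,0.035,0],
    [60,0,0,0.035,0],
  ],
)

```text
time_s: 15.22
tool_pos: [0.4256, 0.2717, 0.0766]
tool_rot: [180.0, -0.0, 68.2]
force: [1.1, -0.3, -0.3]
grip_width: 0.0744
```

```bash
python3 -c "
from h import *
rel([.4247,.271,.076],68.2)"
```

```text
t 15.22 pos [0.4256 0.2717 0.0766] rot [ 1.7997e+02 -5.0000e-02  6.8230e+01] w 0.0744 F [ 1.1 -0.3 -0.3] -> d [-0.001  -0.0006  0.0006] turn 0.0005
```

>>> servo_tool(
  targets=[
    [40,0,0,0,0],
    [20,0,0,0,0],
    [0,0,0,0,0],
    [0,0,0,0,0],
    [0,0,0,0,0],
  ],
)

```text
time_s: 15.85
tool_pos: [0.4252, 0.2715, 0.0762]
tool_rot: [-180.0, -0.0, 68.2]
force: [-1.2, 0.2, -0.4]
grip_width: 0.0252
```

>>> servo_tool(
  targets=[
    [0,0,0,0,0],
    [0,0,0,0,0],
    [0,0,0,0,0],
    [0,0,0,0,0],
    [0,0,0,-0.008,0],
  ],
)

```text
time_s: 16.48
tool_pos: [0.4247, 0.2709, 0.0837]
tool_rot: [-180.0, 0.1, 68.2]
force: [0.2, 0.3, -1.4]
grip_width: 0.0233
```

>>> servo_tool(
  targets=[
    [0,0,0,-0.025,0],
    [0,0,0,-0.06,0],
    [0,0,0,-0.1,0],
    [0,0,0,-0.135,0],
    [0,0,0,-0.155,0],
  ],
)

```text
time_s: 17.1
tool_pos: [0.426, 0.2717, 0.2418]
tool_rot: [179.9, -0.2, 68.2]
force: [0.6, 0.7, -1.5]
grip_width: 0.0228
```

```bash
python3 -c "
from h import *
rel([.5218,-.2534,.239],68.2)"
```

```text
t 17.1 pos [0.426  0.2717 0.2418] rot [ 1.7991e+02 -1.7000e-01  6.8210e+01] w 0.0228 F [ 0.6  0.7 -1.5] -> d [-0.452   0.2839  0.002 ] turn 0.0002
```

>>> servo_tool(
  targets=[
    [0,-0.012,0.008,0,0],
    [0,-0.04,0.025,0,0],
    [0,-0.075,0.047,0,0],
    [0,-0.11,0.07,0,0],
    [0,-0.145,0.092,0,0],
  ],
)

```text
time_s: 17.73
tool_pos: [0.4563, 0.0998, 0.2378]
tool_rot: [-179.9, 0.1, 68.2]
force: [1.1, -0.2, -1.3]
grip_width: 0.0229
```

>>> servo_tool(
  targets=[
    [0,-0.035,0.022,0,0],
    [0,-0.07,0.044,0,0],
    [0,-0.105,0.066,0,0],
    [0,-0.14,0.088,0,0],
    [0,-0.175,0.11,0,0],
  ],
)

```text
time_s: 18.35
tool_pos: [0.4929, -0.1031, 0.2379]
tool_rot: [-179.9, 0.0, 68.2]
force: [0.9, -0.6, -2.3]
grip_width: 0.0231
```

>>> servo_tool(
  targets=[
    [0,-0.035,0.022,0,0],
    [0,-0.07,0.044,0,0],
    [0,-0.1,0.063,0,0],
    [0,-0.12,0.076,0,0],
    [0,-0.13,0.082,0,0],
  ],
)

```text
time_s: 18.98
tool_pos: [0.5204, -0.254, 0.2379]
tool_rot: [-179.9, 0.1, 68.0]
force: [-0.2, 0.7, -1.1]
grip_width: 0.0231
```

>>> servo_tool(
  targets=[
    [0,0,0,0,0],
    [0,0,0,0,0],
    [0,0,0,0,0],
    [0,0,0,0,0],
  ],
)

```text
time_s: 19.48
tool_pos: [0.5223, -0.2509, 0.2393]
tool_rot: [180.0, -0.0, 68.3]
force: [-0.1, -0.1, -1.3]
grip_width: 0.0231
```

```bash
python3 rim.py; python3 w.py t3; python3 -c "
from h import *
rel([.5218,-.2534,.082],68.2)
c=imaging.read_camera('scene');cv2.imwrite('pics/s4.png',cv2.resize(c['frame'][150:390,60:300],None,fx=2.4,fy=2.4))"
```

```text
rim ctr [ 0.5449 -0.1948] 2764 -179.98109389129587 179.9315671670661 gaps [ 0.56863194 -0.13535737] [ 0.52114394 -0.25420537]
t 19.52 pos [ 0.5223 -0.2511  0.2393] rot [ 1.7999e+02 -3.0000e-02  6.8290e+01] w 0.0229 F [-0.   0.2 -1.7] -> d [0.1256 0.0003 0.0033] turn 0.0015
t 19.57 pos [ 0.5222 -0.2513  0.2393] rot [ 1.7999e+02 -3.0000e-02  6.8270e+01] w 0.0232 F [-0.8 -0.6 -1. ] -> d [ 0.4677 -0.1485  0.0144] turn 0.0012
[321.2  63.7] 612 zmax 0.1176 mid [ 0.5686 -0.1349] mean [ 0.5686 -0.135 ] ext [0.023 0.023]
[265.6 100.6] 565 zmax 0.1176 mid [ 0.5056 -0.1457] mean [ 0.5055 -0.1458] ext [0.023 0.023]
[376.9 100.7] 566 zmax 0.1175 mid [ 0.6076 -0.1862] mean [ 0.6073 -0.1861] ext [0.023 0.022]
[321.4 133.9] 430 zmax 0.1175 mid [ 0.5449 -0.1955] mean [ 0.5449 -0.1954] ext [0.023 0.022]
[268.9 164.8] 506 zmax 0.1175 mid [ 0.482  -0.2049] mean [ 0.4821 -0.2047] ext [0.022 0.022]
[373.9 164.6] 497 zmax 0.1174 mid [ 0.5842 -0.2453] mean [ 0.5841 -0.2449] ext [0.022 0.023]
bottle1_cap [318.5 256.6] 0.92 atz [ 0.4892 -0.3262  0.095 ] [ 0.53372892 -0.22200827  0.32436126]
gap1 [321.7 177.3] 0.64 atz [ 0.5217 -0.2543  0.006 ] [ 0.53267194 -0.22694017  0.16776877]
gap1 [321.4 256.1] 0.18 atz [ 0.4764 -0.3675  0.006 ] [ 0.53460526 -0.22210926  0.3245005 ]
t 19.68 pos [ 0.5222 -0.2516  0.2393] rot [ 1.7999e+02 -1.0000e-02  6.8250e+01] w 0.0233 F [ 0.5 -0.4 -1.9] -> d [-0.0019  0.0003  0.1573] turn 0.0008
```

View pics/s4.png

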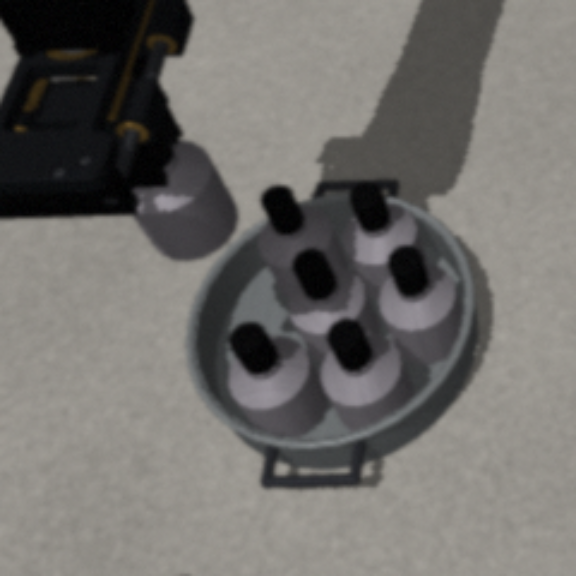

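View pics/t3.png

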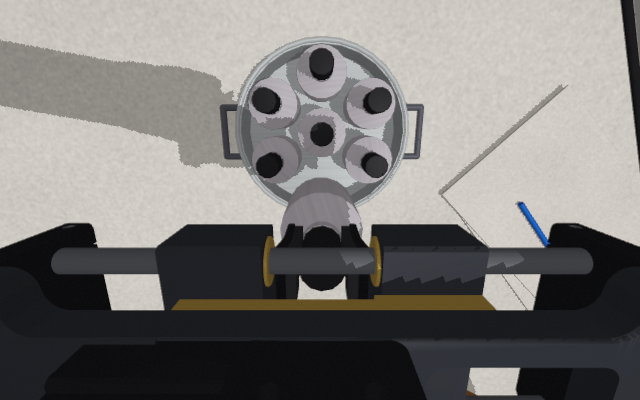

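>>> servo_tool(
  targets=[
    [0,-0.0015,0,0.008,0],
    [0,-0.002,0,0.02,0],
    [0,-0.002,0,0.028,0],
    [0,-0.002,0,0.03,0],
    [0,-0.002,0,0.03,0],
  ],
)

```text
time_s: 20.35
tool_pos: [0.5213, -0.2536, 0.209]
tool_rot: [-180.0, 0.0, 68.2]
force: [-0.9, 0.5, -0.8]
grip_width: 0.0231
```

```bash
python3 -c "
from h import *
rel([.5214,-.2543,.082],68.2)"
```

```text
t 20.35 pos [ 0.5213 -0.2536  0.209 ] rot [-179.99    0.     68.23] w 0.0231 F [-0.9  0.5 -0.8] -> d [-0.0006  0.0003  0.127 ] turn 0.0004
```

>>> servo_tool(
  targets=[
    [0,-0.0005,0,0.015,0],
    [0,-0.0005,0,0.035,0],
    [0,-0.0005,0,0.055,0],
    [0,-0.0005,0,0.075,0],
    [0,-0.0005,0,0.085,0],
  ],
)

```text
time_s: 20.98
tool_pos: [0.5203, -0.2537, 0.1221]
tool_rot: [-179.9, 0.0, 68.2]
force: [-0.7, 0.3, -1.7]
grip_width: 0.0232
```

>>> servo_tool(
  targets=[
    [0,0,0,0.012,0],
    [0,0,0,0.024,0],
    [0,0,0,0.034,0],
    [0,0,0,0.039,0],
    [0,0,0,0.039,0],
  ],
)

```text
time_s: 21.6
tool_pos: [0.5211, -0.254, 0.0849]
tool_rot: [-180.0, 0.0, 68.2]
force: [0.1, -0.3, -1.0]
grip_width: 0.0232
```

```bash
python3 -c "
from h import *
rel([.5214,-.2543,.082],68.2)"
```

```text
t 21.6 pos [ 0.5211 -0.254   0.0849] rot [-179.98    0.     68.23] w 0.0232 F [ 0.1 -0.3 -1. ] -> d [-0.0001  0.0004  0.0029] turn 0.0005
```

>>> servo_tool(
  targets=[
    [0,0,0,0.0012,0],
    [0,0,0,0.0024,0],
    [0,0,0,0.003,0],
    [0,0,0,0.003,0],
  ],
)

```text
time_s: 22.1
tool_pos: [0.5212, -0.2541, 0.0822]
tool_rot: [180.0, -0.0, 68.2]
force: [-0.2, 0.5, -1.7]
grip_width: 0.0233
```

>>> servo_tool(
  targets=[
    [0,0,0,0.0007,0],
    [0,0,0,0.001,0],
    [0,0,0,0.001,0],
  ],
)

```text
time_s: 22.48
tool_pos: [0.5214, -0.2542, 0.0821]
tool_rot: [180.0, -0.0, 68.2]
force: [-1.9, 1.3, 4.9]
grip_width: 0.0229
```

It has contact with the floor, so I release and lift.

>>> servo_tool(
  targets=[
    [40,0,0,0,0],
    [60,0,0,0,0],
    [100,0,0,0,0],
    [100,0,0,0,0],
    [100,0,0,0,0],
  ],
)

```text
time_s: 23.1
tool_pos: [0.5212, -0.254, 0.0811]
tool_rot: [-180.0, 0.0, 68.2]
force: [0.8, -0.1, 0.1]
grip_width: 0.0653
```

>>> servo_tool(
  targets=[
    [100,0,0,-0.01,0],
    [100,0,0,-0.03,0],
    [100,0,0,-0.06,0],
    [100,0,0,-0.1,0],
    [100,0,0,-0.14,0],
  ],
)

```text
time_s: 23.72
tool_pos: [0.5213, -0.2544, 0.2241]
tool_rot: [179.9, -0.0, 68.2]
force: [0.7, 0.2, -0.3]
grip_width: 0.0871
```

>>> servo_tool(
  targets=[
    [100,-0.02,0,-0.01,0],
    [100,-0.05,0,-0.03,0],
    [100,-0.08,0,-0.04,0],
    [100,-0.09,0,-0.04,0],
    [100,-0.09,0,-0.04,0],
  ],
)

```text
time_s: 24.35
tool_pos: [0.487, -0.338, 0.2606]
tool_rot: [-179.9, -0.0, 68.1]
force: [-0.0, 0.4, 0.8]
grip_width: 0.0871
```

```bash
python3 w.py w5; python3 m.py
python3 -c "
from h import *
c=imaging.read_camera('top');cv2.imwrite('pics/p5.png',cv2.resize(c['frame'][100:280,340:540],None,fx=3,fy=3))
c=imaging.read_camera('scene');cv2.imwrite('pics/s5.png',c['frame'])"
```

```text
t 24.4 pos [ 0.4878 -0.3368  0.2604] rot [-1.7993e+02 -5.0000e-02  6.8230e+01] w 0.0874 F [ 0.  -0.3 -0.2] -> d [ 0.5598 -0.1484  0.0361] turn 0.0006
[267.2   9.3] 478 zmax 0.1172 mid [ 0.504  -0.1508] mean [ 0.5029 -0.1518] ext [0.021 0.013]
[375.8   9.1] 462 zmax 0.1171 mid [ 0.6061 -0.1912] mean [ 0.6048 -0.1922] ext [0.02  0.014]
[321.8  38.1] 632 zmax 0.1176 mid [ 0.5442 -0.1961] mean [ 0.5444 -0.1961] ext [0.023 0.023]
[268.6  72.5] 557 zmax 0.1176 mid [ 0.4815 -0.2054] mean [ 0.4816 -0.2055] ext [0.023 0.022]
[374.9  71.9] 564 zmax 0.1175 mid [ 0.5838 -0.2459] mean [ 0.5836 -0.2457] ext [0.023 0.022]
[321.2 104.2] 419 zmax 0.1176 mid [ 0.5202 -0.2551] mean [ 0.5202 -0.255 ] ext [0.022 0.022]
bottle1_cap [320.6 101.9] 0.93 atz [ 0.5209 -0.2513  0.095 ] [ 0.5204625  -0.25286831  0.11659146]
top bench z 0.0005350742824039578
[300.3 126.2] 255 zmax 0.1082 top mean [0.668  0.1323 0.1063] mid [0.6686 0.1324] ext [0.035 0.032]
[208.5 148.6] 142 zmax 0.1145 top mean [0.6105 0.3335 0.1131] mid [0.6107 0.3339] ext [0.02  0.021]
[442.1 155.6] 175 zmax 0.1198 top mean [ 0.6073 -0.1836  0.
[... 1511 characters left out ...]
 444 zmax 0.1073 top mean [0.6713 0.1288 0.1059] mid [0.6709 0.1294] ext [0.034 0.033]
[230.6 262.8] 294 zmax 0.1188 top mean [ 0.5716 -0.1346  0.1176] mid [ 0.5705 -0.1343] ext [0.023 0.023]
[153.5 264.9] 333 zmax 0.1188 top mean [ 0.5232 -0.2548  0.1178] mid [ 0.5219 -0.2553] ext [0.025 0.024]
[191.5 264.2] 299 zmax 0.1187 top mean [ 0.5481 -0.1955  0.1175] mid [ 0.5471 -0.1956] ext [0.023 0.023]
[206.3 293.5] 322 zmax 0.119 top mean [ 0.611  -0.1861  0.1179] mid [ 0.6104 -0.1865] ext [0.024 0.023]
[166.5 295. ] 342 zmax 0.1189 top mean [ 0.5874 -0.2457  0.118 ] mid [ 0.5868 -0.2456] ext [0.021 0.023]
tub ctr [ 0.5466 -0.1957] R 0.1007 1374
[ 62  55 130 135 162 142 170 127 120 114  71  86]
```

View pics/s5.png

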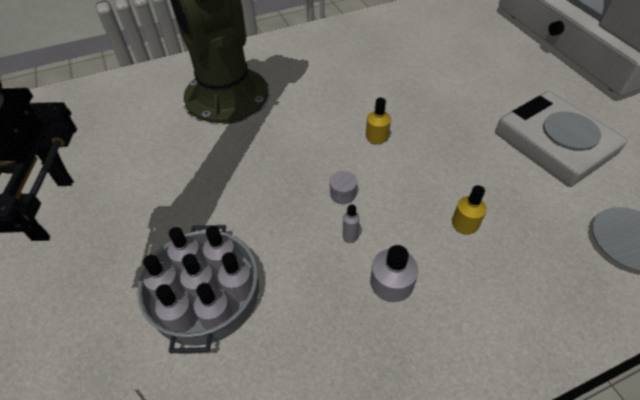

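View pics/w5.png

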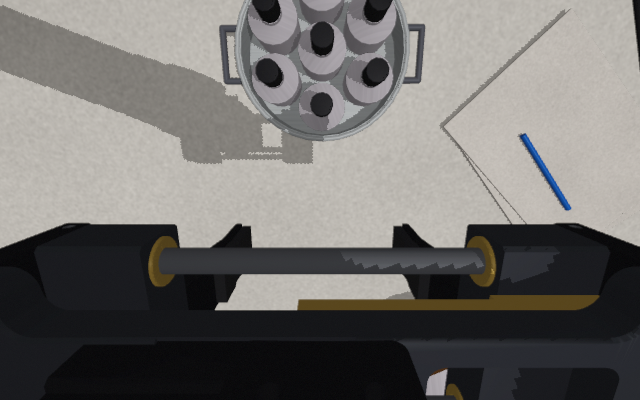

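All seven bottles stand upright in the tub, with the new caps at (231,263) and (153,265) in the scene view. All seven tops are at 118 mm, the other things are unmoved, and the hand is clear.

```bash
python3 -c "
from cell import ticket
print(ticket.sign_off())"
```

```text
the job is handed in; nothing more can be done
None
```

Both matching silver bottles now stand upright on the tub's floor, one in each empty place, and the job was handed in at about 25 s of the allowed 64 s.

- **Fit:** My last look from the top, scene and wrist cameras put all seven tops within about 1 mm of 118 mm. The two new bottles are about 64 mm from the centre one, within roughly 2 mm.
- **Nothing disturbed:** The five bottles already in the tub moved no more than the measuring noise. The yellow bottles, the stout one, the slim one and the tin were left where they were, and the open gripper was clear of everything.
- **Forces:** The highest reading I saw was about 5 N, when each bottle touched the floor.
- **Disagreement:** The top and scene cameras differ by 2–3 mm in position. I used positions between the two, and the wrist camera agreed with them to within about 1 mm.

No check failed. The hand-in itself gives no verdict.

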